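# Bed the sample plate in the press cell

## Task

The round steel sample plate on the springs of the press cell must be pressed home so that its adhesive pad takes. Take the wide flat tamper by its handle, set it flat on the middle of the plate and press squarely down until the plate bottoms out level, holding it there for about a second. Then lift off and stand the tamper upright on the worktop again; leave the narrow tamper standing where it is.

Things in the scene. Friction and masses are not known exactly. Their poses are not given: they have to be found in the camera images.
- wide_tamper: The tamper to use, 85 mm tall, 150 to 310 g, upright on the worktop. Flat round steel foot 54 mm across, 12 mm thick; steel collar 34 to 30 mm across up to 24 mm; then a straight round black handle 26 mm across, from 24 to 85 mm. Origin: centre of its flat underside, z up the handle; yaw is of no matter. Grip firmly (about 40 N) some 50 mm above the underside.
- narrow_tamper: A second tamper, not to be used: same handle and height (85 mm), but a foot only 32 mm across, hardly wider than its 31 to 27 mm collar. Stands upright on the worktop; it, the wide tamper and the press cell change places between starts. Origin: centre of its underside, z up. (Keep off the balance to the left: clear glass up to 250 mm high stands round its pan.)
- sprung_plate: Bare round steel plate, 74 mm across, in the low grey ring (94 mm outer, 80 inner, rim 38 mm up) of the press cell, fixed, foot 120 mm across. Origin: centre of its top face, z up. At rest its top is 40 mm above the worktop; it sinks 12 mm to a firm stop, 10 mm below the rim; 4 N start it, 11 N reach the stop. It rocks up to 13 degrees if pressed askew; let go, it springs up level.

How it is judged:
By the outcome, as a careful person would: the job done as asked, in the order asked, and still so for the second after the job is handed in, with the robot touching nothing.
It also fails if it takes over 45 s, if anything falls off the work surface, if the arm or the gripper's body presses on something with over 40 N, if the wrist force passes 120 N, or if a joint passes its speed limit or range.

## Robot

A 6-joint arm with a two-finger parallel gripper is mounted at the origin on a cart in front of the work surface, level with it; the furniture and walls round the work are solid. World frame = base frame: x ahead of the robot, y to its left, z up, the work surface at z = 0. Lengths are in m, angles in rad, forces in N, time in s.
With the tool pointing down it reaches from about 0.275 to 0.825 m from the base axis. Payload 4.9 kg.
Tool frame: the origin (TCP) lies midway between the tips of the shut fingers; the grasp point (between the pads) lies 19 mm behind it (bot.grip_depth is the distance from the TCP to the grasp point, in m); y points along the fingers, x is the direction in which the jaws open and shut, and the axes are right-handed (so a half turn about y gives the same grasp; the last joint's range is limited). The gripper opens to 85 mm and grips with 20 to 120 N. Pads are 22 mm wide; open, the fingers measure 114 mm over their backs; the gripper's body (76 mm by 85 mm) begins 54 mm behind the grasp point. The pads swing forward as they close: fully open they stand 13 mm farther back than shut.
Start: joints at [1.147, 0.326, -0.193, 1.052, 0, 1.437], TCP at [0.157, 0.527, 0.231] pointing down, gripper open.
Joint ranges: [-2.65, 2.65], [-0.97, 1.79], [-1.3, 1.35], [-1.93, 2.1], [-1.47, 1.37], [-3.14, 3.14]. Speed limits (rad/s): [2.57, 2.57, 3.14, 3.14, 3.14, 3.14].

## Interface

Orientations are given as a unit quaternion [w, x, y, z].
In Python, from cell import bot gives the robot as it stands. Calls block until the motion is done:
- bot.move_pose(position, orientation): joint-space move of the TCP to a pose.
- bot.move_linear(position, speed=0.15, rotation=None, until_force=None): straight line of the TCP; rotation=None keeps the orientation; speed is the mean speed in m/s. With until_force (N) it stops when the force on the tool has changed by that much, and returns True; else False.
- bot.goto_joints(angles): joint-space move.
- bot.set_gripper(opening, grasp_force=None): opening from 0.0 (shut) to 1.0 (fully open); grasp_force is the grip in N (None keeps the last); returns when the fingers have stopped.
- bot.wait(seconds).
- bot.solve_ik(position, orientation): joint angles nearest the present ones, or None.
- bot.camera(name): name is "side" or "top" or "wrist"; returns the picture (480x640x3 uint8, red, green, blue); there is no depth.
- bot.calibration(name): a dict with "mtx" (3x3 intrinsics, pixels), "extrinsics" (4x4, takes a point from world to camera coordinates); the wrist camera has in their place "hand_eye" (4x4, takes a point from camera to tool coordinates, whose origin is the TCP and whose axes are the tool frame's). Camera axes: x right, y down, z forward; pixel columns grow to the right and rows downward; lengths in m; the calibration is good to about 2 mm. A picture is of the moment at which its call begins: read the wrist's pose just before it. calibration takes no time and is no camera call.
A pose or a line that the arm cannot do raises bot.PlanningError and nothing moves.
- bot.close_job(): hands the job in, once; it reports no verdict.
Trained networks look in the newest picture that a camera, given by its name, has taken for a name from the list of things; names that differ only in an ending like _2 or _b are one class to them, and where a whole thing is asked for, a point or a joint stands for the part that bears it (a point fixed in the world has none). Each returns a list of dicts, best first, with "confidence" (0 to 1); they miss things now and then, are a little off and sometimes report something else, mostly with a low value. They report only what shows in the picture. A call takes as long as a camera call.
- bot.search_frame(camera, thing): "bbox" ([left, top, width, height] in pixels, round what is visible of it).
Readings, each from a call of its own:
- bot.read_clock(): time.
- bot.read_joint_positions(): joint angles.
- bot.read_joint_vel(): joint speeds.
- bot.read_joint_efforts(): joint torques, N m.
- bot.read_position(): TCP position.
- bot.read_tool_rot(): TCP orientation.
- bot.read_ft_force(): force on the tool from outside, world axes, zero at the start.
- bot.read_moment(): the same for the moment, N m.
- bot.read_gripper_width(): opening from 0.0 (shut) to 1.0 (fully open).
Only numpy, scipy, OpenCV 4.12 (cv2) and the standard library are available. Lean on these libraries where they do the work, as an engineer would, in place of code of your own. Each camera call takes 0.05 s, during which the arm holds its last target. There are 200 camera calls.

## Working session

There is one attempt and no reset: what is moved stays moved. The work goes in short steps, each a Python script; the robot and the scene stay as the last script left them, time stands still between calls to the robot, and variables do not carry over. Pictures are saved under pics/ and viewed, about 8 in all and at most 12, crops included, and the job is handed in when it is done.

```bash
mkdir -p pics
cat > h.py <<'E'
import numpy as np, cv2
from scipy.spatial.transform import Rotation as R
from cell import bot
def snap(c,f):
    im=bot.camera(c); cv2.imwrite('pics/'+f+'.png',cv2.cvtColor(im,cv2.COLOR_RGB2BGR)); return im
def cam2world(c):
    if c=='wrist':
        q=bot.read_tool_rot(); T=np.eye(4); T[:3,:3]=R.from_quat([q[1],q[2],q[3],q[0]]).as_matrix(); T[:3,3]=bot.read_position()
        return T@np.array(bot.calibration(c)['hand_eye'])
    return np.linalg.inv(np.array(bot.calibration(c)['extrinsics']))
def ray(c,u,v,z,T=None):
    T=cam2world(c) if T is None else T
    d=T[:3,:3]@np.linalg.inv(np.array(bot.calibration(c)['mtx']))@[u,v,1]; o=T[:3,3]
    return o+d*(z-o[2])/d[2]
def proj(c,p,T=None):
    T=cam2world(c) if T is None else T
    q=np.linalg.inv(T)@np.append(p,1); q=np.array(bot.calibration(c)['mtx'])@q[:3]; return q[:2]/q[2]
E
python3 - <<'E'
from h import *
for c in ('top','side'):
    snap(c,c+'0'); T=cam2world(c); print(c,'cam at',T[:3,3].round(3))
    for t in ('wide_tamper','narrow_tamper','sprung_plate'):
        for d in bot.search_frame(c,t)[:3]:
            l,tp,w,h=d['bbox']; print(t,round(d['confidence'],2),np.round(d['bbox']),[ray(c,l+w/2,tp+h/2,z).round(3) for z in (0,.04,.085)])
print(bot.read_tool_rot(),bot.read_clock())
E
```

```text
top cam at [ 0.4   -0.375  0.897]
wide_tamper 0.85 [357. 253.  32.  29.] [array([ 0.498, -0.476,  0.   ]), array([ 0.494, -0.471,  0.04 ]), array([ 0.489, -0.466,  0.085])]
narrow_tamper 0.86 [263. 286.  23.  19.] [array([ 0.451, -0.315,  0.   ]), array([ 0.449, -0.317,  0.04 ]), array([ 0.446, -0.32 ,  0.085])]
sprung_plate 0.62 [251. 179.  48.  46.] [array([ 0.607, -0.312,  0.   ]), array([ 0.598, -0.315,  0.04 ]), array([ 0.588, -0.318,  0.085])]
side cam at [0.417 0.295 0.54 ]
wide_tamper 0.7 [335. 191.  31.  58.] [array([ 0.502, -0.521,  0.   ]), array([ 0.496, -0.461,  0.04 ]), array([ 0.489, -0.393,  0.085])]
narrow_tamper 0.56 [359. 255.  23.  59.] [array([ 0.456, -0.364,  0.   ]), array([ 0.453, -0.315,  0.04 ]), array([ 0.449, -0.26 ,  0.085])]
sprung_plate 0.93 [234. 254.  56.  42.] [array([ 0.61 , -0.361,  0.   ]), array([ 0.596, -0.313,  0.04 ]), array([ 0.58 , -0.258,  0.085])]
[-0.56690457  0.5669994   0.42249799 -0.42264209] 0.4
```

View images.

View pics/top0.png

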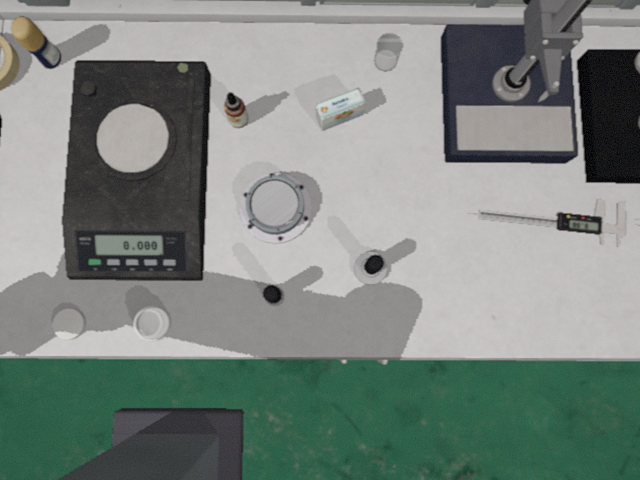

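View pics/side0.png

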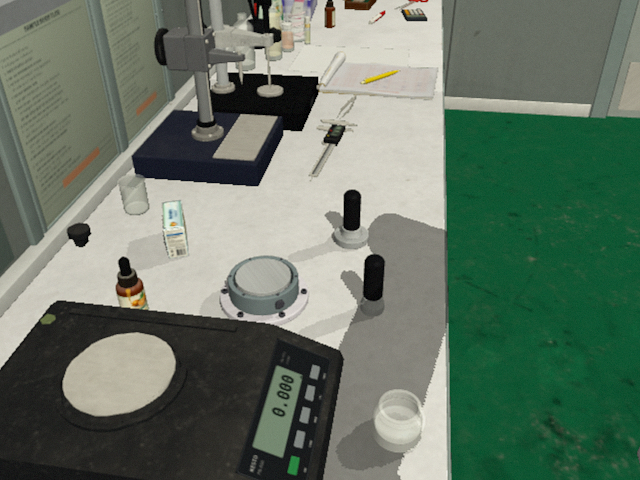

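The top view shows the wide tamper at about (372,267), with its handle top at (374,265). The narrow one is at (272,294) and the plate at (275,204). The side view agrees. I'll retract first, swing round clear of the balance, then look from above the wide tamper.

```bash
cat >> h.py <<'E'
def down(yaw):  # tool y down, tool x at yaw
    x=np.array([np.cos(yaw),np.sin(yaw),0]); y=np.array([0,0,-1.]); M=np.stack([x,y,np.cross(x,y)],1)
    q=R.from_matrix(M).as_quat(); return [q[3],q[0],q[1],q[2]]
E
python3 - <<'E'
from h import *
q=bot.read_tool_rot(); M=R.from_quat([q[1],q[2],q[3],q[0]]).as_matrix(); print(M.round(2))
print(np.array(bot.calibration('wrist')['hand_eye']).round(3))
yaw0=np.arctan2(M[1,0],M[0,0]); b0=np.arctan2(.527,.157)
j=bot.solve_ik([.37*np.cos(b0),.37*np.sin(b0),.40],q); print(j)
if j is None: raise SystemExit
t=np.array([.492,-.468]); b=np.arctan2(t[1],t[0])
j2=np.array(j); j2[0]+=b-b0
bot.goto_joints(j); bot.goto_joints(list(j2)); print(bot.read_position(),bot.read_clock())
bot.move_pose([t[0],t[1],.22],down(yaw0+b-b0)); print(bot.read_position(),bot.read_joint_positions(),bot.read_clock())
T=cam2world('wrist'); snap('wrist','w1')
print('proj',proj('wrist',[*t,.085],T),proj('wrist',[*t,.006],T))
for th in ('wide_tamper','narrow_tamper','sprung_plate'):
    for d in bot.search_frame('wrist',th)[:2]:
        l,tp,w,h=d['bbox']; print(th,round(d['confidence'],2),np.round(d['bbox']),[ray('wrist',l+w/2,tp+h/2,z,T).round(3) for z in (0,.04,.085)])
E
```

```text
[[ 0.29 -0.   -0.96]
 [ 0.96 -0.    0.29]
 [-0.   -1.    0.  ]]
[[ 1.     0.001  0.001  0.   ]
 [-0.001 -0.262  0.965 -0.142]
 [ 0.001 -0.965 -0.262  0.065]
 [ 0.     0.     0.     1.   ]]
[ 1.08102971e+00 -8.08152028e-02 -2.38320630e-01  1.41353242e+00
 -3.44043457e-05  1.37080641e+00]
[ 0.2684628  -0.25457699  0.39993461] 3.625
[ 0.4920347  -0.4679284   0.22138686] [-8.68866267e-01  5.77114040e-01  1.77626568e-01  1.16985282e+00
 -7.09120650e-05  1.46237733e+00] 4.9667
proj [321.0762709  226.08195337] [321.24640258 207.14281749]
wide_tamper 0.55 [300. 175.  53.  59.] [array([ 0.497, -0.471,  0.   ]), array([ 0.502, -0.465,  0.04 ]), array([ 0.507, -0.459,  0.085])]
narrow_tamper 0.68 [114.  92.  78.  42.] [array([ 0.439, -0.297,  0.   ]), array([ 0.45 , -0.311,  0.04 ]), array([ 0.463, -0.326,  0.085])]
sprung_plate 0.6 [242.   0.  84.  28.] [array([ 0.585, -0.323,  0.   ]), array([ 0.58 , -0.333,  0.04 ]), array([ 0.574, -0.345,  0.085])]
```

View pics/w1.png

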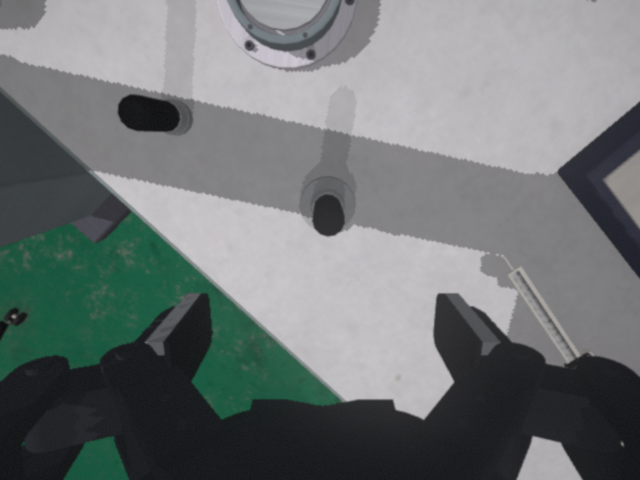

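The wide tamper's foot is centred near (328,203) and its handle top near (329,220), both close to the prediction. I'll correct and grasp.

Run:
```python
from h import *
T=cam2world('wrist')
a=ray('wrist',328,203,.010,T); b=ray('wrist',329,220,.085,T); print(a,b)
p=(a+b)[:2]/2; print(p)
if np.linalg.norm((a-b)[:2])>.008: raise SystemExit('disagree')
bot.move_linear([*p,.15],speed=.15)
hit=bot.move_linear([*p,.033],speed=.1,until_force=6); print('hit',hit,bot.read_position())
if hit: raise SystemExit
f0=bot.read_ft_force(); bot.set_gripper(0,grasp_force=40); print('w',bot.read_gripper_width()*85,bot.read_position(),f0,bot.read_ft_force())
P=bot.read_position()
bot.move_linear([P[0],P[1],P[2]+.12],speed=.12); bot.wait(.3)
print('w',bot.read_gripper_width()*85,bot.read_ft_force(),bot.read_position(),bot.read_clock()); 
T=cam2world('wrist'); snap('wrist','w2'); snap('side','s2')
for c,TT in (('wrist',T),('side',None)):
    for th in ('wide_tamper','sprung_plate'):
        for d in bot.search_frame(c,th)[:2]:
            l,tp,w,h=d['bbox']; print(c,th,round(d['confidence'],2),np.round(d['bbox']),ray(c,l+w/2,tp+h/2,.04,TT).round(3))
cv2.imwrite('pics/b2.png',np.hstack([cv2.resize(cv2.imread('pics/w2.png'),(400,300)),cv2.resize(cv2.imread('pics/s2.png')[120:330,220:500],(400,300))]))
```

```text
[ 0.49999649 -0.46943812  0.01      ] [ 0.49963742 -0.4691085   0.085     ]
[ 0.49981696 -0.46927331]
hit False [ 0.50028539 -0.46980373  0.0338967 ]
w 24.786013073881566 [ 0.4997095  -0.46919044  0.03314526] [ 0.39048861 -0.19880787  0.21931641] [-0.68413862  1.47464104  1.9804926 ]
w 25.06207036081802 [ 0.27033917  0.20612345 -3.23064379] [ 0.49952567 -0.4690102   0.15257056] 9.125
wrist wide_tamper 0.6 [266. 226. 112. 178.] [ 0.457 -0.515  0.04 ]
wrist sprung_plate 0.47 [ 40.  90. 116.  52.] [ 0.448 -0.311  0.04 ]
side wide_tamper 0.68 [360. 257.  25.  59.] [ 0.449 -0.311  0.04 ]
side wide_tamper 0.67 [337. 118.  32.  60.] [ 0.52  -0.701  0.04 ]
side sprung_plate 0.72 [233. 256.  56.  40.] [ 0.597 -0.311  0.04 ]
```

View pics/b2.png

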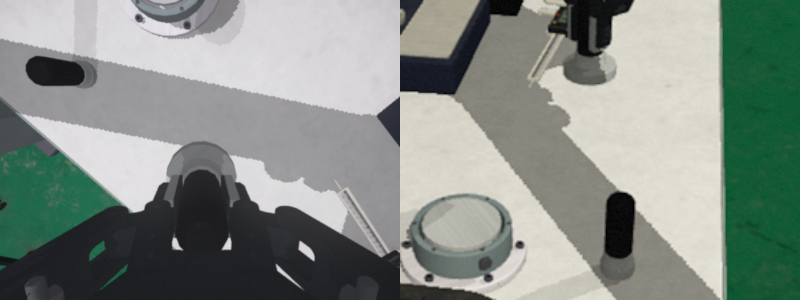

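The tamper is gripped: width 25 mm, about 3 N of weight, upright, wide foot. The narrow one hasn't moved. Next I'll take a closer look at the plate from its right, because the camera must stay away from the glass.

Run:
```python
from h import *
q=bot.read_tool_rot(); 
bot.move_linear([.55,-.415,.20],speed=.15)
T=cam2world('wrist'); im=snap('wrist','w3'); print('cam',T[:3,3],'proj',proj('wrist',[.597,-.314,.04],T), bot.read_clock())
for d in bot.search_frame('wrist','sprung_plate')[:2]:
    l,tp,w,h=d['bbox']; print(round(d['confidence'],2),np.round(d['bbox']),ray('wrist',l+w/2,tp+h/2,.04,T).round(4))
# predicted plate outline overlay
bgr=cv2.cvtColor(im,cv2.COLOR_RGB2BGR)
for r,z,c in ((.037,.04,(0,0,255)),(.047,.038,(0,255,0))):
    for a in np.linspace(0,6.28,40): cv2.circle(bgr,tuple(int(v) for v in proj('wrist',[.597+r*np.cos(a),-.314+r*np.sin(a),z],T).round()),1,c,-1)
cv2.imwrite('pics/w3o.png',bgr)
```

```text
cam [ 0.59636153 -0.36715913  0.34166316] proj [274.83111419  82.33268928] 10.2083
0.72 [229.  27.  94. 105.] [ 0.5992 -0.3132  0.04  ]
```

View pics/w3o.png

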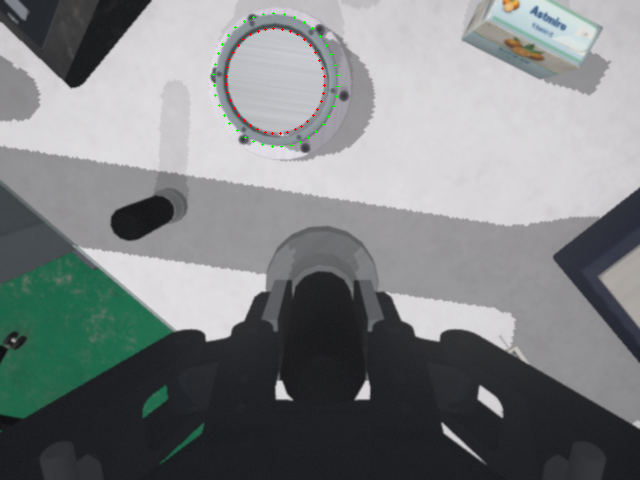

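The overlay matches the plate, centre (276,80), to within 1 px, so it is at about (0.598, -0.3135). I'll turn the wrist half round so the camera is away from the glass, then press.

Run:
```python
from h import *
c=np.array([.598,-.3135]); b=np.arctan2(c[1],c[0])
# jaw radial as now, camera side to the right
bot.move_pose([*c,.17],down(b+np.pi)); print(bot.read_joint_positions(),bot.read_position(),bot.read_clock())
T=cam2world('wrist'); print('cam',T[:3,3])
bot.move_linear([*c,.085],speed=.1); bot.wait(.2)
f0=np.array(bot.read_ft_force()); m0=np.array(bot.read_moment()); print(f0,bot.read_position())
hit=bot.move_linear([*c,.050],speed=.02,until_force=22)
for i in range(3):
    print(hit,bot.read_position(),np.array(bot.read_ft_force())-f0,(np.array(bot.read_moment())-m0).round(2),bot.read_gripper_width()*85,bot.read_clock())
    bot.wait(.3)
snap('side','s4'); snap('wrist','w4')
cv2.imwrite('pics/b4.png',np.hstack([cv2.resize(cv2.imread('pics/w4.png'),(400,300)),cv2.resize(cv2.imread('pics/s4.png')[170:320,180:380],(400,300))]))
```

```text
[-5.92291820e-01  6.00123004e-01  8.51622158e-02  1.05577618e+00
 -4.17192659e-05 -1.67982261e+00] [ 0.59794212 -0.31364789  0.17003377] 13.0
cam [ 0.56823403 -0.37224109  0.3121702 ]
[ 0.07726144 -0.44898263 -2.98520147] [ 0.59845175 -0.31379867  0.08582318]
True [ 0.59808013 -0.3134678   0.06104306] [-2.8594835   0.98398945 10.23712628] [ 0.34  0.49 -0.1 ] 25.17271582970884 15.4083
True [ 0.59809305 -0.31350347  0.06103933] [-2.62133003  1.35518715 11.12191698] [ 0.32  0.45 -0.01] 25.045505656307277 15.7083
True [ 0.59807009 -0.31344157  0.06104332] [-1.78003039  1.34937236 10.84054763] [ 0.35  0.45 -0.  ] 24.824529931040406 16.0083
```

View pics/b4.png

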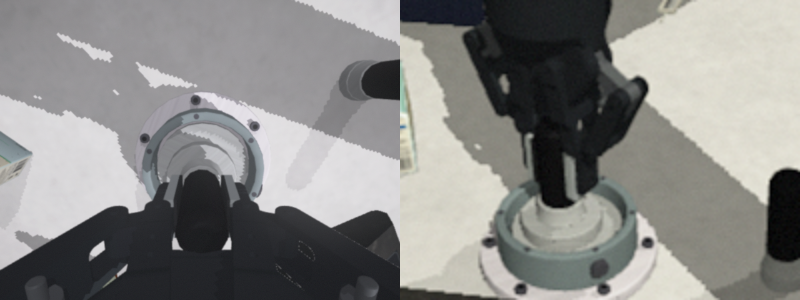

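The z reading matches the stop (12 mm down), but the holding force settled at only 11 N, right at the threshold. I'll press a little more firmly, hold, then release slowly.

Run:
```python
from h import *
f0=np.array([.077,-.449,-2.985])
c=np.array([.598,-.3135])
z=bot.read_position()[2]
for k in range(5):
    hit=bot.move_linear([*c,z-.0008*(k+1)],speed=.01,until_force=14); bot.wait(.15)
    f=np.array(bot.read_ft_force())-f0; print(hit,bot.read_position(),f,bot.read_moment(),bot.read_clock())
    if f[2]>19: break
bot.wait(.3); snap('side','s5'); snap('wrist','w5'); bot.wait(1.0)
print(bot.read_position(),np.array(bot.read_ft_force())-f0,bot.read_gripper_width()*85,bot.read_clock())
cv2.imwrite('pics/b5.png',np.hstack([cv2.resize(cv2.imread('pics/w5.png')[120:360,180:500],(400,300),interpolation=2),cv2.resize(cv2.imread('pics/s5.png')[225:315,205:325],(400,300),interpolation=2)]))
```

```text
False [ 0.59820054 -0.31357572  0.06145755] [-3.00797426  3.41625421 10.36996092] [ 0.42810458  0.74788674 -0.0571851 ] 16.8333
False [ 0.59820303 -0.31356303  0.06083757] [-2.90688139  3.26466328 11.32652875] [ 0.52531574  0.8683862  -0.02440664] 17.2333
False [ 0.59826331 -0.31361239  0.06077202] [-3.25905526  4.18842703 15.47916739] [0.73957135 1.10000175 0.0081556 ] 17.6333
False [ 0.59832864 -0.31363084  0.06070704] [-5.66350998  3.83751328 19.77207261] [0.88840633 1.40848962 0.02877281] 18.0333
[ 0.59835517 -0.31362662  0.0607311 ] [-6.11964257  4.28843054 19.91891241] 25.231278002419025 19.4333
```

View pics/b5.png

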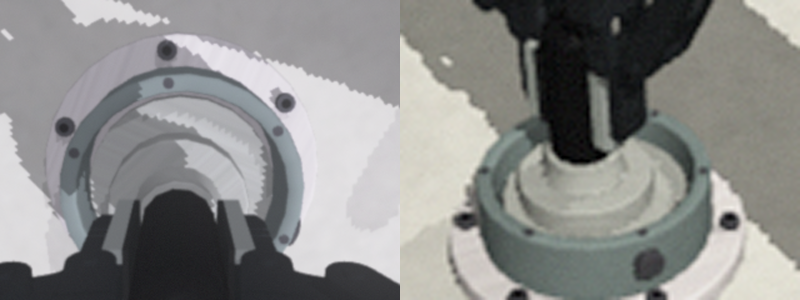

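At z ≈ 0.0607 the force climbs steeply to 20 N, so the plate is on its firm stop. It sits level below the rim and was held for over 1.4 s. Now I'll lift off and stand the tamper back in its old place.

Run:
```python
from h import *
c=[.598,-.3135]; p=np.array([.4998,-.4693])
bot.move_linear([*c,.085],speed=.03); bot.move_linear([*c,.17],speed=.12)
bot.move_pose([*p,.15],down(np.arctan2(p[1],p[0])+np.pi)); print(bot.read_position(),bot.read_clock())
bot.move_linear([*p,.045],speed=.1); bot.wait(.2)
hit=bot.move_linear([*p,.030],speed=.015,until_force=4); print(hit,bot.read_position(),bot.read_ft_force())
P=bot.read_position()
bot.set_gripper(.6); print(bot.read_gripper_width(),bot.read_ft_force(),bot.read_clock())
P=bot.read_position(); bot.move_linear([P[0],P[1],.17],speed=.12); bot.wait(.2)
print(bot.read_position(),bot.read_clock())
snap('side','s6'); snap('top','t6')
for cam in ('side',):
    for t in ('wide_tamper','narrow_tamper','sprung_plate'):
        for d in bot.search_frame(cam,t)[:2]: 
            l,tp,w,h=d['bbox']; print(t,round(d['confidence'],2),np.round(d['bbox']),ray(cam,l+w/2,tp+h/2,.04).round(3))
cv2.imwrite('pics/b6.png',cv2.resize(cv2.imread('pics/s6.png')[120:345,200:500],(800,600)))
```

```text
[ 0.49921241 -0.4692181   0.1491096 ] 22.1167
True [ 0.49979041 -0.46926023  0.03309783] [ 0.60079629 -0.08415561  5.13366235]
0.6015159384121763 [-0.64587127  0.87850427 -0.16717391] 24.65
[ 0.49845272 -0.46780584  0.16918105] 26.15
wide_tamper 0.91 [332. 192.  31.  56.] [ 0.5   -0.459  0.04 ]
narrow_tamper 0.91 [360. 254.  25.  60.] [ 0.45  -0.317  0.04 ]
sprung_plate 0.92 [234. 258.  54.  37.] [ 0.596 -0.31   0.04 ]
sprung_plate 0.57 [359. 255.  24.  58.] [ 0.452 -0.315  0.04 ]
```

View pics/b6.png

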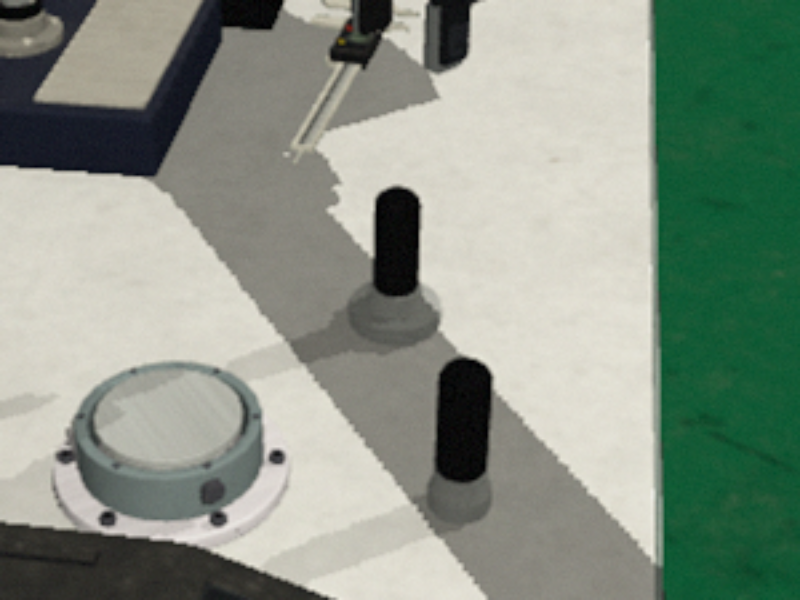

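The wide tamper stands upright at crop (395,270), with the gripper clear above it. The narrow one is untouched at (462,440), and the plate has sprung back level at (168,415). I'm handing in.

```bash
python3 -c "
from h import *
bot.close_job()"
```

```text
the job is handed in; nothing more can be done
```

I pressed the plate home with the wide tamper, lifted off, stood the tamper upright in its old place and handed the job in. The robot's clock read about 26 s; I don't have a verdict.

- **Press:** the foot was set on the plate at about (0.598, −0.3135), the plate's centre to within about 1 mm. The first push stopped at 11 N, only just at the stop, so I pressed again without lifting off.
- **Plate at the stop:** the second push reached 20 N with the plate 12 mm down. The force rose steeply there, as it would at a firm stop. I held it for over 1.4 s, and the plate looked level in the pictures.
- **Side load:** about 6 N and 4 N of sideways force built up during the hold. Nothing visible moved or tilted.
- **Final check:** the side camera shows the wide tamper upright, the narrow one where it was, the plate sprung back level, and the gripper clear of everything. The only mismatch was a low-confidence (0.57) detection that called the narrow tamper the plate; the picture shows it is wrong.

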